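# Check a warped chopping board with a straightedge

## Task

Check the larger of the two wooden chopping boards for warping: lay the aluminium straightedge flat across the middle of it, from its left long edge to its right one, and let go. Then press the straightedge's left end down until it rocks over to that side and let it come back, press its right end down in the same way, and leave the straightedge lying there balanced level across the board, with the board and the other things where they were.

Things in the scene. Friction and masses are not known exactly. Their poses are not given: they have to be found in the camera images.
- straightedge_mid (a point): Centre of the loose aluminium straightedge (0.25 kg): flat bar 180 x 30 x 8 with an upright grip rib 70 long x 14 thick along its middle, 36 high in all; lies rib up, pointing roughly away from the robot. Point: half-way up, 18 above the flat underside. x along the bar, y across, z up; both ends alike. Grip the rib across its 14 mm, fingertips above the 8 mm bar.
- end_a (a point): Place to press on the straightedge's +x end: upper face of the bar, 75 from its middle, 15 from the tip. Beside the rib, the bar is bare from 35 to 90 from the middle.
- end_b (a point): The same at the -x end, 75 the other way.
- board_top (a point): Top centre of the larger board: pale wood, loose, 1.6 kg, 240 along the grain (x, away from the robot) x 190 across (y, to the left), on rubber feet. Crowned across y: level over the middle 30, 29 above the worktop, then falling 2, 4, 6, 8 degrees in strips of 20 to 22 at the long edges; straight along x. A bar across it balances, rocks 4 to 8 degrees at a 3 to 5 N press, swings back in about 1 s.
- small_board: Bystander: the smaller board of the same pale wood, flat, 160 x 120 x 16, loose. Origin under its centre. It and the larger board may stand in either place, left or right.
- jar_blue: Bystander: the larger glass jar with a blue lid, 72 across x 142 high, at the back of the worktop, loose. Origin under its centre.
- jar_red: Bystander: the smaller glass jar with a red lid, 52 across x 108 high, at the back, loose. Origin under its centre.
- spoon: Bystander: a wooden spoon 240 long lying across the back of the worktop on the right, loose. Origin on the worktop below it.

How it is judged (in metres and radians):
On the way, in this order (a step that is already met when the one before it is completed fails the run):
1. the straightedge lies across the middle of the larger board, let go (x of straightedge_mid in the frame of board_top between -0.045 and 0.045 m and y of straightedge_mid in the frame of board_top between -0.025 and 0.025 m and z of straightedge_mid in the frame of board_top between 0.012 and 0.023 m and angle between the x axis of straightedge_mid and the y axis of board_top, either way round below 0.262 rad and angle between straightedge_mid's own z axis and vertical below 0.1 rad and angle between straightedge_mid's own x axis and vertical between 1.5148 and 1.6268 rad and contact force between the fingers and straightedge below 0.3 N), for 0.3 s.
2. its left end is pressed down near the tip, and it rocks to the left by more than 3.4 degrees (((y of end_a in the frame of board_top above 0.03 m and angle between straightedge_mid's own x axis and vertical above 1.6308 rad and horizontal distance between the grasp point and end_a below 0.035 m) or (y of end_b in the frame of board_top above 0.03 m and angle between straightedge_mid's own x axis and vertical below 1.5108 rad and horizontal distance between the grasp point and end_b below 0.035 m)) and contact force between the fingers and straightedge above 0.5 N and contact force between straightedge and board above 0.5 N), for 0.2 s.
3. its right end is pressed down near the tip, and it rocks to the right by more than 3.4 degrees (((y of end_a in the frame of board_top below -0.03 m and angle between straightedge_mid's own x axis and vertical above 1.6308 rad and horizontal distance between the grasp point and end_a below 0.035 m) or (y of end_b in the frame of board_top below -0.03 m and angle between straightedge_mid's own x axis and vertical below 1.5108 rad and horizontal distance between the grasp point and end_b below 0.035 m)) and contact force between the fingers and straightedge above 0.5 N and contact force between straightedge and board above 0.5 N), for 0.2 s.
At the end, for the whole second after the job is handed in: The straightedge lies on the larger board, let go and at rest, flat side down, its middle within 25 mm of the board's middle across the grain and within 45 mm along it, within 15 degrees of square across the grain and level within 3.2 degrees (x of straightedge_mid in the frame of board_top between -0.045 and 0.045 m and y of straightedge_mid in the frame of board_top between -0.025 and 0.025 m and z of straightedge_mid in the frame of board_top between 0.012 and 0.023 m and angle between the x axis of straightedge_mid and the y axis of board_top, either way round below 0.262 rad and angle between straightedge_mid's own z axis and vertical below 0.1 rad and angle between straightedge_mid's own x axis and vertical between 1.5148 and 1.6268 rad and linear speed of straightedge below 0.03 m/s and angular speed of straightedge below 0.3 rad/s); the robot touches nothing.
It fails at once if the larger board is shoved by more than 30 mm (distance of board_top from where it was at the start of the episode above 0.03 m).
It fails at once if the small board, a jar or the spoon is moved by more than 30 mm (distance of any of small_board, jar_blue, jar_red, spoon from where it was at the start of the episode above 0.03 m).
It also fails if it takes over 51 s, if anything falls off the work surface, if the arm or the gripper's body presses on something with over 40 N, if the wrist force passes 120 N, or if a joint passes its speed limit or range.

## Robot

A 6-joint arm with a two-finger parallel gripper is mounted at the origin on a cart in front of the work surface, level with it; the furniture and walls round the work are solid. World frame = base frame: x ahead of the robot, y to its left, z up, the work surface at z = 0. Lengths are in mm, angles in rad, forces in N, time in s.
With the tool pointing down it reaches from about 325 to 775 mm from the base axis. Payload 5.5 kg.
Tool frame: the origin (TCP) lies at the very end of the fingers, on their centre line; the grasp point (between the pads) lies 19 mm behind it; z points along the fingers, y is the line along which they close (so a half turn about z gives the same grasp; the last joint's range is limited). The gripper opens to 85 mm and grips with 20 to 120 N. Pads are 22 mm wide; open, the fingers measure 114 mm over their backs; the gripper's body (76 mm by 85 mm) begins 54 mm behind the grasp point. The pads swing forward as they close: fully open they stand 13 mm farther back than shut.
Start: joints at [-1.374, 0.091, 1.231, -0, 1.82, -0.057], TCP at [150.649, -580.794, 231.275] pointing down, gripper open.
Joint ranges: [-2.87, 2.87], [-0.86, 2.18], [0.17, 2.46], [-1.51, 4.65], [0.06, 2.69], [-2.65, 2.65]. Speed limits (rad/s): [2.57, 2.57, 3.01, 3.14, 3.14, 3.14].

## Interface

Orientations are given as a rotation vector (axis times angle).
In Python, from bench import env gives the robot as it stands.
- The arm moves only by the tool carry_out, never from a script. Its argument "motion" is a list of rows, each an object of numbers: "hand": the opening, from 0 (shut) to 1 (fully open); "tx", "ty", "tz": the shift along the tool's x, y, z normalised to -1 to 1, where 1 is 60 mm; "twist": the turn about the tool's z normalised to -1 to 1, where 1 is pi rad. A call has 1 to 20 rows; each row shifts and turns the commanded pose from where the row before left it, along the tool's axes as they then stand; what a row does not reach is not made up. A row lasts 1/8 s, in which the tool goes at most 62.5 mm and 10.7 degrees, less where a joint would pass 70% of its speed; a pose out of reach is approached as far as the arm can. A call with a number of a shift or a turn outside -1 to 1 is refused whole. A call with a gripper value outside its range is refused whole. The fingers move at their own pace and stop on an object; "grip_force" is the grip in N (left out, the last holds). Time passes only in rows, so rows that do not move let the fingers close. It gives the time, the measured TCP pose, the force, the opening and the grip force at its end, in the units of the state.
- env.state(): the state, without advancing time (a new reading comes with each control period).
- env.read_camera(name): name is "side" or "top"; returns (picture, depth): 384x512x3 uint8, blue, green, red; 384x512 float32, mm along the optical axis (not along the pixel's ray), 0 where there is no reading.
- env.calibration(name): a dict with "intrinsics" (3x3 intrinsics, pixels), "D" ([k1, k2, p1, p2, k3] as OpenCV has them; the pictures are not rectified), "R" (3x3) and "t" (3): a world point X has camera coordinates R X + t. Camera axes: x right, y down, z forward; pixel columns grow to the right and rows downward; lengths in mm; the calibration is good to about 2 mm. A picture is of the moment at which its call begins. calibration takes no time and is no camera call.
- env.close_job(): hands the job in; it is judged then, once.
The state is a dict: "time": time; "joint_pos": joint angles; "dq": joint speeds; "effort": joint torques, N m; "ee_pos": TCP position; "tool_rot": TCP orientation; "force": force on the tool from outside, world axes, zero at the start; "torque": the same for the moment, N m; "opening": opening from 0.0 (shut) to 1.0 (fully open); "gripper_force": force on a finger pad.
Only numpy, scipy, OpenCV 4.12 (cv2) and the standard library are available. Lean on these libraries where they do the work, as an engineer would, in place of code of your own. Each camera call takes 0.05 s, during which the arm holds its last target. There are 200 camera calls.

## Working session

There is one attempt and no reset: what is moved stays moved. The work goes in short steps, Python scripts to look and compute and a tool call to move; the robot and the scene stay as the last step left them, time stands still between calls to the robot, and variables do not carry over. Pictures are saved under pics/ and viewed, at most 10 in all, crops included, and the job is handed in when it is done.

Besides the shell and the picture viewer there is one more tool, called after "Call:" as name(argument=value, ...) on one line, values as JSON. carry_out: Moves the arm, as the interface text tells. Its arguments: {"type":"object","properties":{"motion":{"type":"array"},"grip_force":{"type":"number"}},"required":["motion"]}

```bash
mkdir -p pics; ls; python3 - <<'E'
from bench import env
import cv2,numpy as np
for n in("top","side"):
    p,d=env.read_camera(n); cv2.imwrite(f"pics/{n}0.png",p); np.save(f"{n}0.npy",d)
    c=env.calibration(n); print(n,np.round(c["intrinsics"],1).tolist(),c["D"],np.round(c["R"],3).tolist(),np.round(c["t"]))
s=env.state();print(s)
E
```

```text
pics
top [[465.8, 0.0, 254.3], [0.0, 465.8, 187.8], [0.0, 0.0, 1.0]] [-0.16673855  0.          0.          0.          0.        ] [[0.028, -0.999, 0.033], [-0.998, -0.03, -0.06], [0.061, -0.031, -0.998]] [  59.  556. 1210.]
side [[391.8, 0.0, 256.5], [0.0, 391.8, 190.0], [0.0, 0.0, 1.0]] [-0.03920402  0.          0.          0.          0.        ] [[0.999, -0.047, -0.009], [-0.037, -0.652, -0.757], [0.029, 0.757, -0.653]] [-527.  135.  808.]
{'time': 0.1, 'joint_pos': array([-1.37369470e+00,  9.17727925e-02,  1.23177295e+00,  1.03887193e-05,
        1.81979022e+00, -5.67126742e-02]), 'dq': array([-0.0001938 , -0.00155664, -0.00325167,  0.00074628, -0.00013226,
       -0.00080039]), 'effort': array([ 3.66812295e-03, -4.60218287e+01, -4.19217324e+01,  1.15987546e-04,
        1.06325533e-02,  1.01990246e-06]), 'ee_pos': array([ 150.60353743, -580.53098068,  230.26616011]), 'tool_rot': array([-3.11460200e+00, -3.97405033e-01,  1.76184883e-04]), 'force': array([-0.32997865,  0.5560078 ,  0.17572914]), 'torque': array([-0.03182356,  0.02522571,  0.03360359]), 'gripper_force': 0.0, 'opening': 0.9991159540502209}
```

View pics/top0.png

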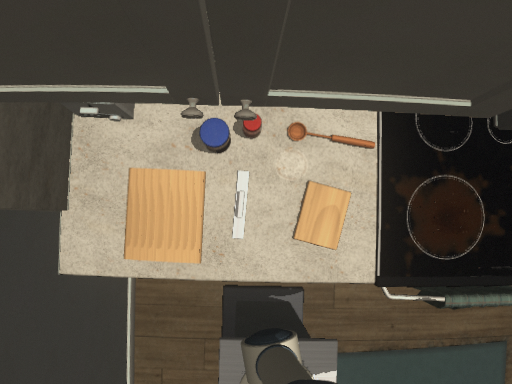

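View pics/side0.png

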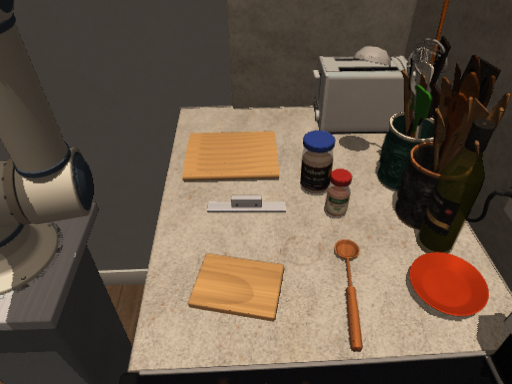

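The top view shows the larger board on the left at about (165,215), the straightedge at (240,204) and the small board at (322,215). The jars are at (214,135) and (252,125), and the side view agrees. Next I'll measure the boards and the bar.

```bash
cat > h.py <<'E'
import cv2,numpy as np
from bench import env
def ray(n,uv,z):
    c=env.calibration(n);K=np.array(c["intrinsics"]);R=np.array(c["R"]);t=np.array(c["t"]).ravel()
    p=cv2.undistortPoints(np.array(uv,float).reshape(-1,1,2),K,np.array(c["D"])).reshape(-1,2)
    d=np.c_[p,np.ones(len(p))]@R; o=-R.T@t
    return o+d*((z-o[2])/d[:,2])[:,None]
def big(m,x0,y0,x1,y1):
    w=np.zeros_like(m);w[y0:y1,x0:x1]=m[y0:y1,x0:x1]
    return max(cv2.findContours(w,cv2.RETR_EXTERNAL,cv2.CHAIN_APPROX_NONE)[0],key=cv2.contourArea)
def rect(n,cnt,z):
    P=ray(n,cnt.reshape(-1,2),z)[:,:2].astype(np.float32)
    (c,s,a)=cv2.minAreaRect(P); return np.round(c,1),np.round(s,1),round(a,1)
def wood(p):
    h=cv2.cvtColor(p,cv2.COLOR_BGR2HSV);return cv2.morphologyEx(cv2.inRange(h,(8,90,90),(25,255,255)),cv2.MORPH_OPEN,np.ones((3,3)))
def metal(p):
    h=cv2.cvtColor(p,cv2.COLOR_BGR2HSV);return cv2.inRange(h,(0,0,165),(180,28,255))
E
python3 - <<'E'
from h import *
p=cv2.imread("pics/top0.png");q=cv2.imread("pics/side0.png")
print(rect("top",big(wood(p),110,150,220,275),26),rect("side",big(wood(q),170,120,290,190),26))
print(rect("top",big(wood(p),280,170,360,260),16))
for z in(8,):print(rect("top",big(metal(p),228,160,255,250),z),rect("side",big(metal(q),195,180,300,225),z))
h=cv2.cvtColor(p,cv2.COLOR_BGR2HSV);print(p[178,242],p[230,238],p[200,215],p[205,241])
print(cv2.boundingRect(big(metal(p),228,160,255,250)),cv2.boundingRect(big(metal(q),195,180,300,225)))
cv2.imwrite("pics/z.png",cv2.resize(np.hstack([p[160:250,200:280],q[180:230,195:300][:50,:80].repeat(1,0) if 0 else p[160:250,200:280]]),None,fx=4,fy=4))
d=np.load("top0.npy");c=env.calibration("top")
R=np.array(c["R"]);t=np.array(c["t"]).ravel()
for u,v in((165,215),(130,215),(200,215),(242,178),(238,232),(240,204),(220,220)):
    for z in(0,):
        a=ray("top",[(u,v)],0)[0];o=-R.T@t;dd=(a-o);k=d[v,u]/(R@a+t)[2];print((u,v),np.round(o+dd*k,1))
E
```

```text
(array([475.5, 308.4]), array([202.3, 241.3]), 88.7) (array([474.8, 299.8]), array([210.2, 242.7]), 88.8)
(array([ 487.7, -105.1]), array([121.1, 159.4]), 76.4)
(array([510.3, 110.9]), array([ 29.3, 179.2]), 86.6) (array([466.6, 103.9]), array([ 0. , 89.3]), 86.8)
[217 227 227] [213 224 227] [164 189 202] [215 227 227]
(232, 170, 17, 69) (208, 209, 40, 1)
(165, 215) [475.5 305.9  28.1]
(130, 215) [472.5 398.5  25.5]
(200, 215) [478.3 215.6  18.4]
(242, 178) [579.4 108.6   8.5]
(238, 232) [436.6 115.    9.5]
(240, 204) [509.7 111.9  36. ]
(220, 220) [466.7 163.6   1.7]
```

Call:
carry_out(motion=[{"twist": 0.049,"hand": 1},{"twist": 0.049},{"tx": 0.41,"ty": -0.91},{"tx": 0.41,"ty": -0.91},{"tx": 0.41,"ty": -0.91},{"tx": 0.41,"ty": -0.91},{"tx": 0.41,"ty": -0.91},{"tx": 0.41,"ty": -0.91},{"tx": 0.41,"ty": -0.91},{"tx": 0.41,"ty": -0.91},{"tx": 0.41,"ty": -0.91},{"tx": 0.41,"ty": -0.91},{"tx": 0.41,"ty": -0.91},{"tx": 0.41,"ty": -0.91},{"tx": 0.41,"ty": -0.91},{"tz": 0},{"tz": 0}])

```text
validation failed for argument at $.mo...
```

```bash
cat >> h.py <<'E'
from scipy.spatial.transform import Rotation as Ro
def to(x,y,z,head=None):
    s=env.state();R=Ro.from_rotvec(s["tool_rot"]).as_matrix();h=np.degrees(np.arctan2(R[1,0],R[0,0]))
    print("t",s["time"],"p",s["ee_pos"].round(1),"head",h.round(1),"tilt",np.degrees(np.arccos(-R[2,2])).round(2),"F",s["force"].round(1),"op",round(s["opening"],3),"gf",s["gripper_force"])
    print(" shift/60",((R.T@(np.array([x,y,z])-s["ee_pos"]))/60).round(3), "twist",None if head is None else round((h-head)/180,4))
def profile(d,v,u0,u1,n="top"):
    c=env.calibration(n);R=np.array(c["R"]);t=np.array(c["t"]).ravel();o=-R.T@t;r=[]
    for u in range(u0,u1):
        a=ray(n,[(u,v)],0)[0]-o;r.append(o+a*d[v,u]/(R@(a+o)+t)[2])
    return np.array(r)
E
python3 - <<'E'
from h import *
to(510,111,60,-3.2)
d=np.load("top0.npy");print(profile(d,215,120,132).round(0).tolist());print(profile(d,215,196,210).round(0).tolist())
q=cv2.imread("pics/side0.png");print(rect("side",cv2.findContours(metal(q)[:, :],0,1)[0][0],8)); 
E
```

```text
t 0.1 p [ 150.6 -580.5  230.3] head 14.5 tilt 0.1 F [-0.3  0.6  0.2] op 0.999 gf 0.0
 shift/60 [ 8.692 -9.647  2.856] twist 0.0986
[[471.0, 432.0, 0.0], [472.0, 428.0, 3.0], [472.0, 427.0, -1.0], [472.0, 423.0, 1.0], [472.0, 421.0, 1.0], [472.0, 418.0, 0.0], [472.0, 412.0, 13.0], [472.0, 408.0, 21.0], [472.0, 405.0, 20.0], [472.0, 402.0, 22.0], [472.0, 398.0, 25.0], [473.0, 397.0, 20.0]]
[[478.0, 225.0, 25.0], [478.0, 223.0, 24.0], [478.0, 221.0, 21.0], [478.0, 218.0, 24.0], [478.0, 216.0, 18.0], [478.0, 213.0, 22.0], [479.0, 210.0, 22.0], [479.0, 208.0, 17.0], [479.0, 206.0, 2.0], [479.0, 204.0, 1.0], [479.0, 201.0, 2.0], [479.0, 199.0, -2.0], [479.0, 196.0, 2.0], [479.0, 193.0, 3.0]]
(array([  46.2, -110.4]), array([ 4.4, 12.7]), 87.9)
```

Call:
carry_out(motion=[{"hand": 1,"tx": 0,"ty": 0,"tz": 0,"twist": 0.049},{"hand": 1,"tx": 0,"ty": 0,"tz": 0,"twist": 0.049},{"hand": 1,"tx": 0.41,"ty": -0.91,"tz": 0,"twist": 0},{"hand": 1,"tx": 0.41,"ty": -0.91,"tz": 0,"twist": 0},{"hand": 1,"tx": 0.41,"ty": -0.91,"tz": 0,"twist": 0},{"hand": 1,"tx": 0.41,"ty": -0.91,"tz": 0,"twist": 0},{"hand": 1,"tx": 0.41,"ty": -0.91,"tz": 0,"twist": 0},{"hand": 1,"tx": 0.41,"ty": -0.91,"tz": 0,"twist": 0},{"hand": 1,"tx": 0.41,"ty": -0.91,"tz": 0,"twist": 0},{"hand": 1,"tx": 0.41,"ty": -0.91,"tz": 0,"twist": 0},{"hand": 1,"tx": 0.41,"ty": -0.91,"tz": 0,"twist": 0},{"hand": 1,"tx": 0.41,"ty": -0.91,"tz": 0,"twist": 0},{"hand": 1,"tx": 0.41,"ty": -0.91,"tz": 0,"twist": 0},{"hand": 1,"tx": 0.41,"ty": -0.91,"tz": 0,"twist": 0},{"hand": 1,"tx": 0.41,"ty": -0.91,"tz": 0,"twist": 0},{"hand": 1,"tx": 0,"ty": 0,"tz": 0,"twist": 0},{"hand": 1,"tx": 0,"ty": 0,"tz": 0,"twist": 0}])

```text
time: 2.22
ee_pos: [508.1, 110.5, 230.7]
tool_rot: [3.14, -0.084, -0.002]
force: [-0.2, -0.1, -0.3]
opening: 1.003
gripper_force: 0.0
```

Call:
carry_out(motion=[{"hand": 1,"tx": 0.03,"ty": 0,"tz": 0.9,"twist": 0},{"hand": 1,"tx": 0,"ty": 0,"tz": 0.9,"twist": 0},{"hand": 1,"tx": 0,"ty": 0,"tz": 0.9,"twist": 0},{"hand": 1,"tx": 0,"ty": 0,"tz": 0.7,"twist": 0},{"hand": 0.6,"tx": 0,"ty": 0,"tz": 0.2,"twist": 0},{"hand": 0.3,"tx": 0,"ty": 0,"tz": 0.04,"twist": 0},{"hand": 0,"tx": 0,"ty": 0,"tz": 0,"twist": 0},{"hand": 0,"tx": 0,"ty": 0,"tz": 0,"twist": 0},{"hand": 0,"tx": 0,"ty": 0,"tz": 0,"twist": 0},{"hand": 0,"tx": 0,"ty": 0,"tz": 0,"twist": 0},{"hand": 0,"tx": 0,"ty": 0,"tz": 0,"twist": 0}], grip_force=35)

```text
time: 3.6
ee_pos: [511.6, 110.9, 15.2]
tool_rot: [-3.14, 0.084, -0.006]
force: [-0.6, 0.4, 7.2]
opening: 0.149
gripper_force: 36.1
```

Call:
carry_out(motion=[{"hand": 0,"tx": 0,"ty": 0,"tz": -0.3,"twist": 0},{"hand": 0,"tx": 0,"ty": 0,"tz": -0.9,"twist": 0},{"hand": 0,"tx": 0,"ty": 0,"tz": -0.6,"twist": 0},{"hand": 0,"tx": 0,"ty": 0,"tz": 0,"twist": 0},{"hand": 0,"tx": 0,"ty": 0,"tz": 0,"twist": 0}])

```text
time: 4.22
ee_pos: [509.5, 110.5, 119.7]
tool_rot: [3.14, -0.085, -0.003]
force: [-0.4, -0.1, -2.2]
opening: 0.155
gripper_force: 34.9
```

```bash
python3 - <<'E'
from h import *
to(475.5,309,123,88.7)
p,d=env.read_camera("side");cv2.imwrite("pics/s1.png",cv2.resize(p[80:280,150:420],None,fx=2.5,fy=2.5))
E
```

```text
t 4.225 p [509.5 110.5 119.7] head -3.1 tilt 0.11 F [-0.4 -0.1 -2.2] op 0.155 gf 34.86550211906433
 shift/60 [-0.745 -3.273 -0.055] twist -0.51
```

View pics/s1.png

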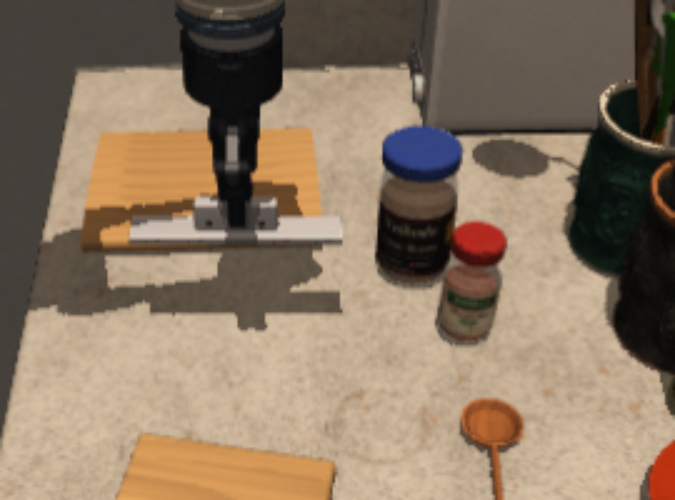

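The straightedge is held level, with the fingers at about (235,225) in the crop, centred on the rib. Now I'll move it over the board and turn it square across.

Call:
carry_out(motion=[{"hand": 0,"tx": -0.35,"ty": -0.7,"tz": 0,"twist": 0},{"hand": 0,"tx": -0.35,"ty": -0.8,"tz": 0,"twist": 0},{"hand": 0,"tx": -0.045,"ty": -0.9,"tz": 0,"twist": 0},{"hand": 0,"tx": 0,"ty": -0.87,"tz": 0,"twist": 0},{"hand": 0,"tx": 0,"ty": 0,"tz": 0,"twist": -0.051},{"hand": 0,"tx": 0,"ty": 0,"tz": 0,"twist": -0.051},{"hand": 0,"tx": 0,"ty": 0,"tz": 0,"twist": -0.051},{"hand": 0,"tx": 0,"ty": 0,"tz": 0,"twist": -0.051},{"hand": 0,"tx": 0,"ty": 0,"tz": 0,"twist": -0.051},{"hand": 0,"tx": 0,"ty": 0,"tz": 0,"twist": -0.051},{"hand": 0,"tx": 0,"ty": 0,"tz": 0,"twist": -0.051},{"hand": 0,"tx": 0,"ty": 0,"tz": 0,"twist": -0.051},{"hand": 0,"tx": 0,"ty": 0,"tz": 0,"twist": -0.051},{"hand": 0,"tx": 0,"ty": 0,"tz": 0,"twist": -0.051},{"hand": 0,"tx": 0,"ty": 0,"tz": 0,"twist": 0},{"hand": 0,"tx": 0,"ty": 0,"tz": 0,"twist": 0}])

```text
time: 6.28
ee_pos: [475.6, 308.6, 119.6]
tool_rot: [-2.249, -2.192, 0.003]
force: [-0.5, 0.4, -2.4]
opening: 0.153
gripper_force: 35.3
```

```bash
python3 - <<'E'
from h import *
to(475.5,309,46,88.7)
p,d=env.read_camera("top");cv2.imwrite("pics/t1.png",cv2.resize(p[120:290,90:270],None,fx=3,fy=3))
E
```

```text
t 6.275 p [475.6 308.6 119.6] head 88.5 tilt 0.13 F [-0.5  0.4 -2.4] op 0.153 gf 35.34331440925598
 shift/60 [ 0.008 -0.     1.226] twist -0.001
```

View pics/t1.png

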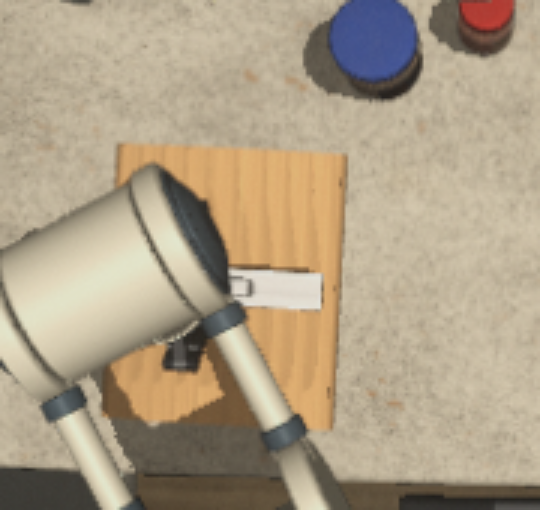

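The straightedge sits square across the board, with its right tip at (322,290) in the crop, just inside the board's edge. Lowering it now.

Call:
carry_out(motion=[{"hand": 0,"tx": 0,"ty": 0,"tz": 0.5,"twist": 0},{"hand": 0,"tx": 0,"ty": 0,"tz": 0.5,"twist": 0},{"hand": 0,"tx": 0,"ty": 0,"tz": 0.18,"twist": 0},{"hand": 0,"tx": 0,"ty": 0,"tz": 0.03,"twist": 0},{"hand": 0,"tx": 0,"ty": 0,"tz": 0,"twist": 0},{"hand": 0,"tx": 0,"ty": 0,"tz": 0,"twist": 0}])

```text
time: 7.08
ee_pos: [476.8, 309.3, 49.8]
tool_rot: [2.246, 2.196, 0.004]
force: [0.0, 0.1, -2.6]
opening: 0.159
gripper_force: 35.3
```

Call:
carry_out(motion=[{"hand": 0,"tx": 0,"ty": 0,"tz": 0.04,"twist": 0},{"hand": 0,"tx": 0,"ty": 0,"tz": 0,"twist": 0},{"hand": 0,"tx": 0,"ty": 0,"tz": 0,"twist": 0}])

```text
time: 7.45
ee_pos: [476.1, 308.9, 45.9]
tool_rot: [2.246, 2.196, -0.0]
force: [-0.1, -0.0, -2.3]
opening: 0.156
gripper_force: 35.3
```

Call:
carry_out(motion=[{"hand": 0,"tx": 0,"ty": 0,"tz": 0.035,"twist": 0},{"hand": 0,"tx": 0,"ty": 0,"tz": 0,"twist": 0},{"hand": 0,"tx": 0,"ty": 0,"tz": 0,"twist": 0}])

```text
time: 7.82
ee_pos: [476.3, 309.0, 44.3]
tool_rot: [2.246, 2.196, 0.001]
force: [-0.7, -1.4, 1.6]
opening: 0.157
gripper_force: 36.0
```

Call:
carry_out(motion=[{"hand": 0.3,"tx": 0,"ty": 0,"tz": 0,"twist": 0},{"hand": 0.6,"tx": 0,"ty": 0,"tz": 0,"twist": 0},{"hand": 0.6,"tx": 0,"ty": 0,"tz": 0,"twist": 0},{"hand": 0.6,"tx": 0,"ty": 0,"tz": 0,"twist": 0},{"hand": 0.6,"tx": 0,"ty": 0,"tz": -0.2,"twist": 0},{"hand": 0.6,"tx": 0,"ty": 0,"tz": -0.5,"twist": 0},{"hand": 0,"tx": 0,"ty": 0,"tz": -0.3,"twist": 0},{"hand": 0,"tx": 0,"ty": 0,"tz": 0,"twist": 0},{"hand": 0,"tx": 0,"ty": 0,"tz": 0,"twist": 0}])

```text
time: 8.95
ee_pos: [475.8, 308.7, 102.9]
tool_rot: [-2.246, -2.196, 0.002]
force: [-0.3, 0.1, 0.3]
opening: 0.003
gripper_force: 0.0
```

```bash
python3 - <<'E'
from h import *
to(475.5,384,50,88.7)
p,d=env.read_camera("side");cv2.imwrite("pics/s2.png",cv2.resize(p[100:220,160:310],None,fx=4,fy=4))
E
```

```text
t 8.95 p [475.8 308.7 102.9] head 88.7 tilt 0.07 F [-0.3  0.1  0.3] op 0.003 gf 0.0
 shift/60 [ 1.255 -0.032  0.881] twist 0.0
```

View pics/s2.png

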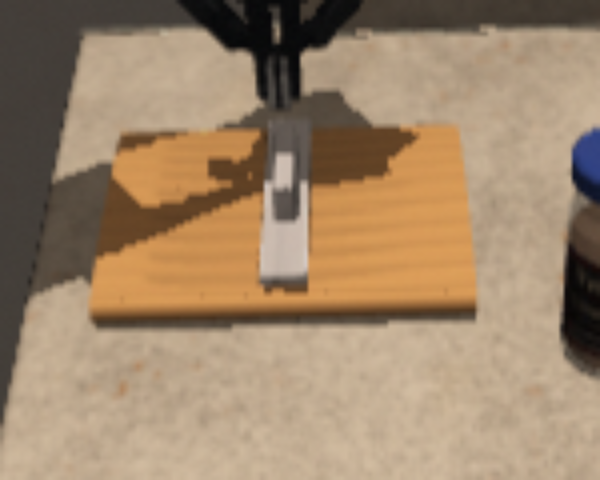

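The straightedge lies across the board, level and centred, with its middle at (285,195) in the crop. Now the left end.

Call:
carry_out(motion=[{"hand": 0,"tx": 0.65,"ty": 0,"tz": 0,"twist": 0},{"hand": 0,"tx": 0.6,"ty": 0,"tz": 0,"twist": 0},{"hand": 0,"tx": 0,"ty": 0,"tz": 0.5,"twist": 0},{"hand": 0,"tx": 0,"ty": 0,"tz": 0.4,"twist": 0},{"hand": 0,"tx": 0,"ty": 0,"tz": 0.05,"twist": 0},{"hand": 0,"tx": 0,"ty": 0,"tz": 0.05,"twist": 0},{"hand": 0,"tx": 0,"ty": 0,"tz": 0,"twist": 0},{"hand": 0,"tx": 0,"ty": 0,"tz": 0,"twist": 0}])

```text
time: 10.0
ee_pos: [478.3, 384.2, 45.0]
tool_rot: [2.246, 2.196, 0.003]
force: [0.6, 0.7, 0.2]
opening: -0.001
gripper_force: 0.0
```

Call:
carry_out(motion=[{"hand": 0,"tx": 0,"ty": 0,"tz": 0.05,"twist": 0},{"hand": 0,"tx": 0,"ty": 0,"tz": 0.05,"twist": 0},{"hand": 0,"tx": 0,"ty": 0,"tz": 0.03,"twist": 0},{"hand": 0,"tx": 0,"ty": 0,"tz": 0,"twist": 0},{"hand": 0,"tx": 0,"ty": 0,"tz": 0,"twist": 0}])

```text
time: 10.62
ee_pos: [477.8, 383.9, 36.1]
tool_rot: [2.246, 2.196, 0.0]
force: [-1.1, -0.1, 1.3]
opening: 0.004
gripper_force: 0.5
```

Contact. Continuing down.

Call:
carry_out(motion=[{"hand": 0,"tx": 0,"ty": 0,"tz": 0.03,"twist": 0},{"hand": 0,"tx": 0,"ty": 0,"tz": 0.02,"twist": 0},{"hand": 0,"tx": 0,"ty": 0,"tz": 0,"twist": 0},{"hand": 0,"tx": 0,"ty": 0,"tz": 0,"twist": 0}])

```text
time: 11.12
ee_pos: [478.0, 384.3, 34.1]
tool_rot: [-2.246, -2.196, -0.002]
force: [-1.0, 0.1, 6.1]
opening: 0.0
gripper_force: 2.9
```

```bash
python3 - <<'E'
from h import *
to(475.5,384,33,88.7)
p,d=env.read_camera("side");cv2.imwrite("pics/s3.png",cv2.resize(p[100:220,160:310],None,fx=4,fy=4))
# heights along the visible bar near half
for v in range(140,172,3): print(v,profile(d,v,230,233,"side")[1].round(1).tolist())
E
```

```text
t 11.125 p [478.  384.3  34.1] head 88.7 tilt 0.08 F [-1.   0.1  6.1] op 0.0 gf 2.9446939984336495
 shift/60 [-0.006 -0.042  0.019] twist 0.0
140 [477.2, 296.5, 68.0]
143 [477.2, 284.0, 67.2]
146 [477.1, 273.8, 64.9]
149 [476.6, 274.1, 55.6]
152 [476.1, 276.4, 44.8]
155 [476.1, 263.8, 44.3]
158 [476.1, 250.1, 44.9]
161 [476.2, 238.1, 44.5]
164 [476.2, 224.7, 45.2]
167 [476.0, 219.3, 40.1]
170 [475.2, 226.9, 24.9]
```

View pics/s3.png

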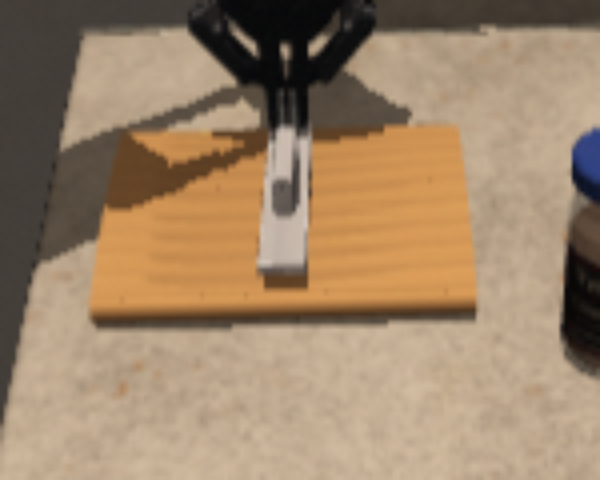

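The near tip has risen from about row 282 to 270 in the crop, so the straightedge is rocked left by about 4–5°. I'll press slightly more and hold to be sure, then release slowly.

Call:
carry_out(motion=[{"hand": 0,"tx": 0,"ty": 0,"tz": 0.02,"twist": 0},{"hand": 0,"tx": 0,"ty": 0,"tz": 0,"twist": 0},{"hand": 0,"tx": 0,"ty": 0,"tz": 0,"twist": 0},{"hand": 0,"tx": 0,"ty": 0,"tz": 0,"twist": 0}])

```text
time: 11.68
ee_pos: [478.1, 384.4, 34.0]
tool_rot: [2.246, 2.196, 0.003]
force: [-3.0, -1.1, 10.3]
opening: 0.0
gripper_force: 5.0
```

Call:
carry_out(motion=[{"hand": 0,"tx": 0,"ty": 0,"tz": -0.02,"twist": 0},{"hand": 0,"tx": 0,"ty": 0,"tz": -0.02,"twist": 0},{"hand": 0,"tx": 0,"ty": 0,"tz": -0.02,"twist": 0},{"hand": 0,"tx": 0,"ty": 0,"tz": -0.02,"twist": 0},{"hand": 0,"tx": 0,"ty": 0,"tz": -0.02,"twist": 0},{"hand": 0,"tx": 0,"ty": 0,"tz": -0.03,"twist": 0},{"hand": 0,"tx": 0,"ty": 0,"tz": -0.05,"twist": 0},{"hand": 0,"tx": 0,"ty": 0,"tz": -0.5,"twist": 0},{"hand": 0,"tx": 0,"ty": 0,"tz": -0.6,"twist": 0},{"hand": 0,"tx": -0.9,"ty": 0,"tz": 0,"twist": 0},{"hand": 0,"tx": -0.9,"ty": 0,"tz": 0,"twist": 0},{"hand": 0,"tx": -0.7,"ty": 0,"tz": 0,"twist": 0},{"hand": 0,"tx": 0,"ty": 0,"tz": 0,"twist": 0},{"hand": 0,"tx": 0,"ty": 0,"tz": 0,"twist": 0}])

```text
time: 13.42
ee_pos: [474.5, 234.3, 108.8]
tool_rot: [-2.247, -2.195, -0.001]
force: [-0.4, 0.4, 0.2]
opening: 0.0
gripper_force: 0.0
```

```bash
python3 - <<'E'
from h import *
to(475.5,234,46,88.7)
p,d=env.read_camera("side");q,e=env.read_camera("top");cv2.imwrite("pics/s4.png",np.hstack([cv2.resize(p[100:220,160:310],None,fx=2.6,fy=2.6),cv2.resize(q[150:270,110:260],None,fx=2.6,fy=2.6)]))
E
```

```text
t 13.425 p [474.5 234.3 108.8] head 88.7 tilt 0.04 F [-0.4  0.4  0.2] op 0.0 gf 0.0
 shift/60 [-0.005  0.016  1.047] twist -0.0001
```

View pics/s4.png

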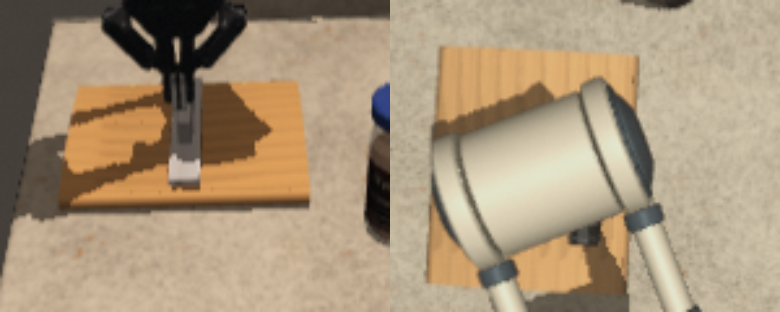

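The straightedge has come back level, with its near tip at (185,183), the same row as before the press. Now the right end.

Call:
carry_out(motion=[{"hand": 0,"tx": 0,"ty": 0.02,"tz": 0.5,"twist": 0},{"hand": 0,"tx": 0,"ty": 0,"tz": 0.5,"twist": 0},{"hand": 0,"tx": 0,"ty": 0,"tz": 0.1,"twist": 0},{"hand": 0,"tx": 0,"ty": 0,"tz": 0.05,"twist": 0},{"hand": 0,"tx": 0,"ty": 0,"tz": 0.04,"twist": 0},{"hand": 0,"tx": 0,"ty": 0,"tz": 0.02,"twist": 0},{"hand": 0,"tx": 0,"ty": 0,"tz": 0.02,"twist": 0},{"hand": 0,"tx": 0,"ty": 0,"tz": 0,"twist": 0},{"hand": 0,"tx": 0,"ty": 0,"tz": 0,"twist": 0}])

```text
time: 14.65
ee_pos: [475.8, 234.0, 35.1]
tool_rot: [2.246, 2.196, 0.001]
force: [0.4, -0.3, 0.8]
opening: -0.0
gripper_force: 0.5
```

Call:
carry_out(motion=[{"hand": 0,"tx": 0,"ty": 0,"tz": 0.03,"twist": 0},{"hand": 0,"tx": 0,"ty": 0,"tz": 0.02,"twist": 0},{"hand": 0,"tx": 0,"ty": 0,"tz": 0,"twist": 0},{"hand": 0,"tx": 0,"ty": 0,"tz": 0,"twist": 0},{"hand": 0,"tx": 0,"ty": 0,"tz": 0,"twist": 0}])

```text
time: 15.28
ee_pos: [476.0, 233.7, 33.3]
tool_rot: [2.246, 2.195, 0.001]
force: [-2.2, -2.8, 8.1]
opening: 0.0
gripper_force: 4.5
```

Call:
carry_out(motion=[{"hand": 0,"tx": 0,"ty": 0,"tz": 0.02,"twist": 0},{"hand": 0,"tx": 0,"ty": 0,"tz": 0,"twist": 0},{"hand": 0,"tx": 0,"ty": 0,"tz": 0,"twist": 0},{"hand": 0,"tx": 0,"ty": 0,"tz": 0,"twist": 0}])

```text
time: 15.78
ee_pos: [476.1, 233.6, 33.0]
tool_rot: [2.246, 2.195, 0.001]
force: [-4.3, -3.5, 12.7]
opening: -0.002
gripper_force: 6.8
```

```bash
python3 - <<'E'
from h import *
to(475.5,234,33,88.7)
p,d=env.read_camera("side");cv2.imwrite("pics/s5.png",cv2.resize(p[100:220,160:310],None,fx=4,fy=4))
E
```

```text
t 15.775 p [476.1 233.6  33. ] head 88.7 tilt 0.08 F [-4.3 -3.5 12.7] op -0.002 gf 6.808298695832491
 shift/60 [ 0.006 -0.01  -0.   ] twist -0.0
```

View pics/s5.png

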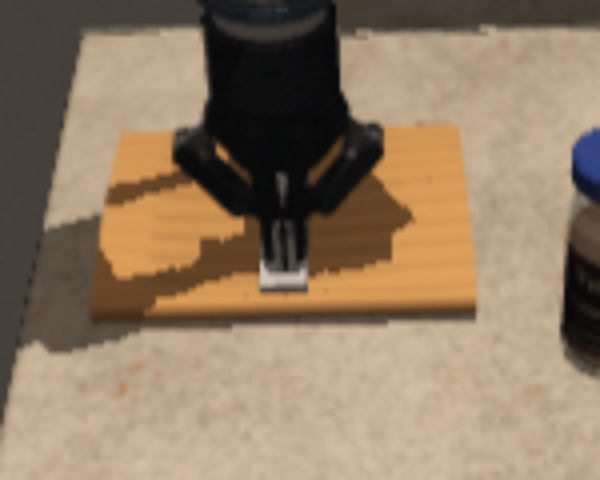

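The right tip has dropped from row 282 to about 290, so it is rocked right. Releasing and backing off.

Call:
carry_out(motion=[{"hand": 0,"tx": 0,"ty": 0,"tz": -0.02,"twist": 0},{"hand": 0,"tx": 0,"ty": 0,"tz": -0.02,"twist": 0},{"hand": 0,"tx": 0,"ty": 0,"tz": -0.02,"twist": 0},{"hand": 0,"tx": 0,"ty": 0,"tz": -0.02,"twist": 0},{"hand": 0,"tx": 0,"ty": 0,"tz": -0.02,"twist": 0},{"hand": 0,"tx": 0,"ty": 0,"tz": -0.02,"twist": 0},{"hand": 0,"tx": 0,"ty": 0,"tz": -0.03,"twist": 0},{"hand": 0,"tx": 0,"ty": 0,"tz": -0.05,"twist": 0},{"hand": 0,"tx": 0,"ty": 0,"tz": -0.6,"twist": 0},{"hand": 0,"tx": 0,"ty": 0,"tz": -0.9,"twist": 0},{"hand": 0,"tx": 0,"ty": 0,"tz": -0.9,"twist": 0},{"hand": 0,"tx": -0.9,"ty": 0,"tz": 0,"twist": 0},{"hand": 0,"tx": -0.9,"ty": 0,"tz": 0,"twist": 0},{"hand": 0,"tx": -0.9,"ty": 0,"tz": 0,"twist": 0},{"hand": 0,"tx": -0.9,"ty": 0,"tz": 0,"twist": 0},{"hand": 0,"tx": 0,"ty": 0,"tz": 0,"twist": 0},{"hand": 0,"tx": 0,"ty": 0,"tz": 0,"twist": 0},{"hand": 0,"tx": 0,"ty": 0,"tz": 0,"twist": 0}])

```text
time: 18.08
ee_pos: [470.8, 19.1, 186.6]
tool_rot: [-2.244, -2.198, -0.0]
force: [0.1, -0.0, -0.2]
opening: -0.002
gripper_force: 0.0
```

```bash
python3 - <<'E'
from h import *
to(475.5,234,33,88.7)
p,d=env.read_camera("side");q,e=env.read_camera("top");cv2.imwrite("pics/s6.png",np.hstack([cv2.resize(p[100:220,160:310],None,fx=2.6,fy=2.6),cv2.resize(q[150:270,110:260],None,fx=2.6,fy=2.6)]))
print(rect("top",big(metal(q),120,160,210,260),37),rect("top",big(wood(q),110,150,220,275),26))
E
```

```text
t 18.075 p [470.8  19.1 186.6] head 88.8 tilt 0.02 F [ 0.1 -0.  -0.2] op -0.002 gf 0.0
 shift/60 [3.581 0.004 2.562] twist 0.0006
(array([476.8, 305.2]), array([178.4,  28.3]), 88.2) (array([475.7, 308.3]), array([202.3, 240.8]), 88.7)
```

View pics/s6.png

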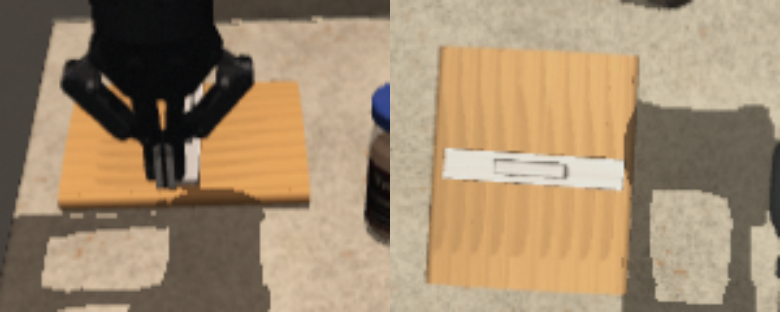

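The straightedge lies at (533,168) in the right half, centred within about 4 mm and square across. The board hasn't moved. Handing in.

```bash
python3 -c "
from bench import env
print(env.close_job())"
```

```text
the job is handed in; nothing more can be done
None
```

The straightedge was laid across the larger board, rocked left and then right, and left balanced about 3 mm from the board's centre with the board unmoved; the job is handed in, but the verdict was not shown.

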